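Line up the chased beakers by height

TASK

Set the four pitch-filled silver beakers out for the chaser in order of height, one upright in the middle of each leather pad of the board: the tallest on the pad next to the anvil, then ever shorter, so the shortest stands furthest from the anvil. Set each one down gently without dropping or tipping it, and leave the jar standing where it is.

Things in the scene. Friction and masses are not known exactly. Their poses are not given: they have to be found in the camera images.
- beaker_100: the tallest and widest of four round straight-sided silver beakers filled solid to the brim with black pitch (dark top): 100 mm tall, 57 mm in diameter, 400 g give or take a fifth; loose, stands upright on the bench near the robot at the start, can be gripped anywhere on its side; origin at the centre of its underside, z up its axis
- beaker_85: the second tallest of four round straight-sided silver beakers filled solid to the brim with black pitch (dark top): 85 mm tall, 52 mm in diameter, 290 g give or take a fifth; loose, stands upright on the bench near the robot at the start, can be gripped anywhere on its side; origin at the centre of its underside, z up its axis
- beaker_70: the third tallest of four round straight-sided silver beakers filled solid to the brim with black pitch (dark top): 70 mm tall, 47 mm in diameter, 200 g give or take a fifth; loose, stands upright on the bench near the robot at the start, can be gripped anywhere on its side; origin at the centre of its underside, z up its axis
- beaker_55: the shortest and narrowest of four round straight-sided silver beakers filled solid to the brim with black pitch (dark top): 55 mm tall, 42 mm in diameter, 140 g give or take a fifth; loose, stands upright on the bench near the robot at the start, can be gripped anywhere on its side; origin at the centre of its underside, z up its axis
- pad_a: one of four identical round brown leather pads, 72 mm in diameter and 3 mm thick, fixed about 85 mm apart in a straight row on a 12 mm thick, 100 mm wide pale wooden board; which pad is where in the row changes; origin at the centre of its underside (12 mm above the bench), so its top face is 3 mm above its origin
- pad_b: one of four identical round brown leather pads, 72 mm in diameter and 3 mm thick, fixed about 85 mm apart in a straight row on a 12 mm thick, 100 mm wide pale wooden board; which pad is where in the row changes; origin at the centre of its underside (12 mm above the bench), so its top face is 3 mm above its origin
- pad_c: one of four identical round brown leather pads, 72 mm in diameter and 3 mm thick, fixed about 85 mm apart in a straight row on a 12 mm thick, 100 mm wide pale wooden board; which pad is where in the row changes; origin at the centre of its underside (12 mm above the bench), so its top face is 3 mm above its origin
- pad_d: one of four identical round brown leather pads, 72 mm in diameter and 3 mm thick, fixed about 85 mm apart in a straight row on a 12 mm thick, 100 mm wide pale wooden board; which pad is where in the row changes; origin at the centre of its underside (12 mm above the bench), so its top face is 3 mm above its origin
- anvil: small steel bench anvil fixed on the board about 110 mm beyond the centre of the last pad at one end of the row of pads, at either end (at the other end a wooden stand of upright steel punches); 45 mm wide, 102 mm long along the row with its horn, 55 mm tall; origin at the centre of its underside, on the board, in line with the pads
- jar: amber glass jar with a white lid, 52 mm in diameter, 64 mm tall, loose, standing in the line of beakers near the robot (as does a 50 mm steel block with round hollows in its top, which is fixed); not part of the job; origin at the centre of its underside
Not all that is in view belongs to the job. Leave any purple look-alike of the beaker_100 alone.

How it is judged:
At the end, for the whole second after the job is handed in: each beaker stands upright (within 0.08 rad) and still on a leather pad, its axis within 14 mm of the pad's centre, in order of height from the anvil: 100 mm tall on the nearest pad, then 85, 70 and 55 mm on the furthest (distance from the anvil within 30 mm of 110, 195, 280 and 365 mm) ((horizontal distance between beaker_100 and pad_a below 0.014 m or horizontal distance between beaker_100 and pad_b below 0.014 m or horizontal distance between beaker_100 and pad_c below 0.014 m or horizontal distance between beaker_100 and pad_d below 0.014 m) and horizontal distance between beaker_100 and anvil between 0.0805 and 0.1405 m and height (world z) of beaker_100 between 0.011 and 0.019 m and angle between each of beaker_100, beaker_85, beaker_70, beaker_55's own z axis and vertical below 0.08 rad and linear speed of each of beaker_100, beaker_85, beaker_70, beaker_55 below 0.02 m/s and angular speed of each of beaker_100, beaker_85, beaker_70, beaker_55 below 0.2 rad/s and (horizontal distance between beaker_85 and pad_a below 0.014 m or horizontal distance between beaker_85 and pad_b below 0.014 m or horizontal distance between beaker_85 and pad_c below 0.014 m or horizontal distance between beaker_85 and pad_d below 0.014 m) and horizontal distance between beaker_85 and anvil between 0.1655 and 0.2255 m and height (world z) of beaker_85 between 0.011 and 0.019 m and (horizontal distance between beaker_70 and pad_a below 0.014 m or horizontal distance between beaker_70 and pad_b below 0.014 m or horizontal distance between beaker_70 and pad_c below 0.014 m or horizontal distance between beaker_70 and pad_d below 0.014 m) and horizontal distance between beaker_70 and anvil between 0.2505 and 0.3105 m and height (world z) of beaker_70 between 0.011 and 0.019 m and (horizontal distance between beaker_55 and pad_a below 0.014 m or horizontal distance between beaker_55 and pad_b below 0.014 m or horizontal distance between beaker_55 and pad_c below 0.014 m or horizontal distance between beaker_55 and pad_d below 0.014 m) and horizontal distance between beaker_55 and anvil between 0.3355 and 0.3955 m and height (world z) of beaker_55 between 0.011 and 0.019 m); the robot touches nothing.
It fails at once if a beaker is tipped over (leans more than 35 degrees) (angle between any of beaker_100, beaker_85, beaker_70, beaker_55's own z axis and vertical above 0.61 rad).
It fails at once if a beaker is dropped or knocked away (moves faster than 0.6 m/s out of the fingers' grip, as after a fall of about 2 cm) ((linear speed of beaker_100 above 0.6 m/s and contact force between beaker_100 and the fingers below 0.2 N) or (linear speed of beaker_85 above 0.6 m/s and contact force between beaker_85 and the fingers below 0.2 N) or (linear speed of beaker_70 above 0.6 m/s and contact force between beaker_70 and the fingers below 0.2 N) or (linear speed of beaker_55 above 0.6 m/s and contact force between beaker_55 and the fingers below 0.2 N)).
It fails at once if the jar is pushed more than 20 mm or tipped (distance of jar from where it was at the start of the episode above 0.02 m or angle between jar's own z axis and vertical above 0.4 rad).
It also fails if it takes over 109 s, if anything falls off the work surface, if the arm or the gripper's body presses on something with over 40 N, if the wrist force passes 120 N, or if a joint passes its speed limit or range.

ROBOT

A 6-joint arm with a two-finger parallel gripper is mounted at the origin on the work surface. World frame = base frame: x ahead of the robot, y to its left, z up, the work surface at z = 0. Lengths are in m, angles in rad, forces in N, time in s.
With the tool pointing down it reaches from about 0.3 to 0.875 m from the base axis. Payload 6.4 kg.
Tool frame: the origin (TCP) lies at the very end of the fingers, on their centre line; the grasp point (between the pads) lies 19 mm behind it; z points along the fingers, y is the line along which they close (so a half turn about z gives the same grasp; the last joint's range is limited). The gripper opens to 85 mm and grips with 20 to 120 N. Pads are 22 mm wide; open, the fingers measure 114 mm over their backs; the gripper's body (76 mm by 85 mm) begins 54 mm behind the grasp point. The pads swing forward as they close: fully open they stand 13 mm farther back than shut.
Start: joints at [1.031, 0.181, 1.607, -0, 1.354, -0.206], TCP at [0.188, 0.543, 0.195] pointing down, gripper open.
Joint ranges: [-2.99, 2.99], [-0.89, 2.07], [0.3, 2.58], [-1.14, 4.28], [0, 2.63], [-3.12, 3.12]. Speed limits (rad/s): [2.57, 2.57, 3.01, 3.14, 3.14, 3.14].

INTERFACE

Orientations are given as a unit quaternion [w, x, y, z].
In Python, from bench import get_obs, optics, workorder gives the robot as it stands.
- The arm moves only by the tool move_tool, called after ">>>" as a command line: name --pt "numbers of a row" for each row, then --argument value for the rest. Schema: {"type":"object","properties":{"rows":{"type":"object","properties":{"increments":{"type":"array","items":{"type":"array","items":{"type":"number"},"minItems":7,"maxItems":7},"minItems":1,"maxItems":10}},"additionalProperties":false,"required":["increments"]},"only":{"type":"string"},"quiet":{"type":"boolean"},"lines":{"type":"string"}},"required":["rows"],"additionalProperties":false}. rows is an object whose key "increments" holds a list of rows, 1 to 10 of them, each of 7 numbers: dx, dy, dz in normalised numbers (1 is 0.8 m), then a rotation vector rx, ry, rz in parts of the range, where 1.0 means pi rad, then the opening from 0.0 (shut) to 1.0 (fully open); each row is the pose to reach, as a shift and turn from the pose commanded when the call began, along the tool's axes at that moment; what a row does not reach only later rows make up. A row lasts 1/8 s, in which the tool goes at most 0.0625 m and 0.188 rad, less where a joint would pass 70% of its speed; a pose out of reach is approached as far as the arm can. The fingers move at their own pace and stop on an object; the grip force is fixed at half the most. Time passes only in rows, so rows that do not move let the fingers close. The tool returns the time, the measured TCP pose, the force, the opening and the grip force at its end. only (a regular expression) keeps the lines of the reply that match it, lines (a string "A,B") keeps lines A to B, and quiet returns only ok. No shift or turn number may pass 1 either way. Input that does not fit is refused with a message, and nothing moves.
- get_obs(): the state, without advancing time (a new reading comes with each control period).
- optics.camera(name): name is "scene" or "top" or "wrist"; returns (picture, depth): 480x640x3 uint8, blue, green, red; 480x640 float32, m along the optical axis (not along the pixel's ray), 0 where there is no reading.
- optics.camera_params(name): a dict with "fovy" (degrees; the focal length in pixels is half the picture's height over the tangent of half this angle, whatever the lens; pixels are square), "cx", "cy" (the principal point, pixels), "view" (4x4, takes a point from world to camera coordinates). Camera axes: x right, y up, looking along -z (the intrinsics and any distortion apply to the point x, -y, -z); pixel columns grow to the right and rows downward; lengths in m; the calibration is good to about 2 mm. A picture is of the moment at which its call begins: read the wrist's pose just before it. camera_params takes no time and is no camera call; for the wrist camera it gives the pose at the moment of the call.
- workorder.hand_in(): hands the job in; it is judged then, once.
The state is a dict: "time_s": time; "q": joint angles; "dq": joint speeds; "joint_efforts": joint torques, N m; "eef_pos": TCP position; "eef_rot": TCP orientation; "wrist_force": force on the tool from outside, world axes, zero at the start; "torque": the same for the moment, N m; "opening": opening from 0.0 (shut) to 1.0 (fully open); "grasp_force": force on a finger pad.
Only numpy, scipy, OpenCV 4.12 (cv2) and the standard library are available. Lean on these libraries where they do the work, as an engineer would, in place of code of your own. Each camera call takes 0.05 s, during which the arm holds its last target. There are 200 camera calls.

## Working session

There is one attempt and no reset: what is moved stays moved. The work goes in short steps, Python scripts to look and compute and a tool call to move; the robot and the scene stay as the last step left them, time stands still between calls to the robot, and variables do not carry over. Pictures are saved under pics/ and viewed, at most 14 in all, crops included, and the job is handed in when it is done.

```bash
mkdir -p pics; ls; python3 - <<'E'
from bench import get_obs, optics
import cv2,numpy as np
o=get_obs();print(o['time_s'],o['eef_pos'],o['eef_rot'],o['opening'])
for n in("top","scene"):
    p=optics.camera_params(n);print(n,{k:(np.round(v,4).tolist() if k=='view' else v) for k,v in p.items()})
    im,d=optics.camera(n);cv2.imwrite(f'pics/{n}0.png',im);np.save(f'pics/{n}0.npy',d)
E
```

```text
pics
0.0 [0.1880367  0.54271922 0.19437485] [-3.29711197e-04  1.66121875e-01  9.86104820e-01 -8.35350224e-04] 0.9997704623750279
top {'fovy': 56.91774024934068, 'cx': 322.02309188851916, 'cy': 243.83684506197088, 'view': [[0.0204, -0.9993, -0.0328, 0.0269], [0.9867, 0.0148, 0.1617, -0.4903], [-0.1611, -0.0357, 0.9863, -0.7327], [0.0, 0.0, 0.0, 1.0]]}
scene {'fovy': 44.314354867741066, 'cx': 327.456225624578, 'cy': 236.0659910596692, 'view': [[0.5709, 0.821, -0.0108, -0.3038], [-0.6155, 0.4366, 0.6561, 0.2609], [0.5434, -0.3679, 0.7546, -1.5909], [0.0, 0.0, 0.0, 1.0]]}
```

View pics/top0.png

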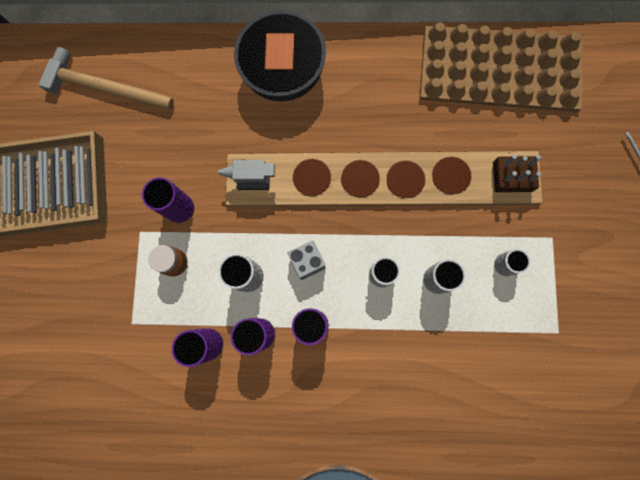

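View pics/scene0.png

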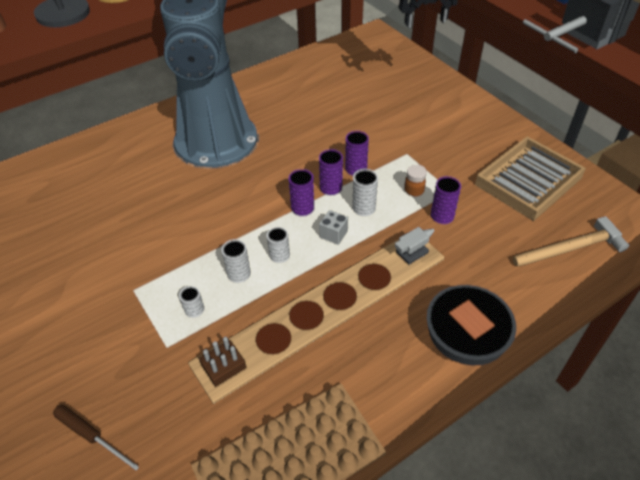

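The top view shows the dark tops of the silver beakers at about (238,272), (385,272), (448,276) and (516,262). The pads are at (312,178), (360,179), (405,180) and (452,175), with the anvil left of them at (250,172) and the jar at (167,260). The scene view agrees: four purple look-alikes, and the anvil at the tall beaker's end.

```bash
cat > h.py <<'E'
import numpy as np,cv2
from bench import get_obs, optics
def ray(n,uv,P=None):
    P=P or optics.camera_params(n);f=240/np.tan(np.radians(P['fovy'])/2);V=np.array(P['view'])
    d=np.array([(uv[0]-P['cx'])/f,-(uv[1]-P['cy'])/f,-1]);R=V[:3,:3];c=-R.T@V[:3,3]
    return c,R.T@d
def onplane(n,uv,z,P=None):
    c,d=ray(n,uv,P);return c+d*(z-c[2])/d[2]
def bydepth(n,uv,dep,P=None):
    c,d=ray(n,uv,P);return c+d*dep
def blobs(mask,amin=100):
    mask=cv2.morphologyEx(mask.astype(np.uint8),cv2.MORPH_OPEN,np.ones((3,3)))
    cs,_=cv2.findContours(mask,cv2.RETR_EXTERNAL,cv2.CHAIN_APPROX_NONE)
    return [cv2.fitEllipse(cv2.convexHull(c)) for c in cs if cv2.contourArea(c)>amin]
E
python3 - <<'E'
from h import *
for n in('top','scene'):
    im=cv2.imread(f'pics/{n}0.png');d=np.load(f'pics/{n}0.npy');hsv=cv2.cvtColor(im,cv2.COLOR_BGR2HSV)
    f=240/np.tan(np.radians(optics.camera_params(n)['fovy'])/2)
    print(n)
    for nm,m in(('dark',hsv[...,2]<22),('pad',((hsv[...,0]<13)|(hsv[...,0]>170))&(hsv[...,1]>110)&(hsv[...,2]<110)&(hsv[...,2]>40))):
        for e in blobs(m,150):
            (u,v),ax,_=e
            if max(ax)>60 or min(ax)<12 or v>400 or v<100:continue
            dd=np.median(d[int(v)-2:int(v)+3,int(u)-2:int(u)+3]);p=bydepth(n,(u,v),dd)
            z=0.015 if nm=='pad' else min((.1,.085,.07,.055),key=lambda z:abs(z-p[2]))
            print(nm,np.round([u,v]),'depth pt',p.round(3),'plane',onplane(n,(u,v),z).round(4),'diam',np.round(np.array(ax)*dd/f*1e3))
im=cv2.imread('pics/top0.png');d=np.load('pics/top0.npy')
for uv,nm in(((255,166),'anvil'),((163,259),'jar'),((306,258),'block'),((515,170),'stand')):
    print(nm,bydepth('top',uv,d[uv[1],uv[0]]).round(3))
E
```

```text
top
dark [189. 348.] depth pt [0.312 0.239 0.098] plane [0.3117 0.2383 0.1   ] diam [45. 48.]
dark [248. 336.] depth pt [0.332 0.147 0.097] plane [0.3317 0.1462 0.1   ] diam [45. 47.]
dark [309. 326.] depth pt [0.349 0.051 0.098] plane [0.3495 0.0511 0.1   ] diam [46. 47.]
dark [449. 275.] depth pt [ 0.435 -0.172  0.083] plane [ 0.4352 -0.1714  0.085 ] diam [39. 41.]
dark [385. 271.] depth pt [ 0.442 -0.071  0.068] plane [ 0.4418 -0.0708  0.07  ] diam [32. 36.]
dark [236. 271.] depth pt [0.435 0.172 0.098] plane [0.4344 0.1714 0.1   ] diam [44. 46.]
dark [518. 261.] depth pt [ 0.464 -0.294  0.053] plane [ 0.4639 -0.2935  0.055 ] diam [29. 31.]
dark [158. 193.] depth pt [0.561 0.309 0.098] plane [0.561  0.3078 0.1   ] diam [44. 47.]
pad [405. 179.] depth pt [ 0.617 -0.115  0.013] plane [ 0.6169 -0.1143  0.015 ] diam [66. 70.]
pad [360. 178.] depth pt [ 0.618 -0.031  0.014] plane [ 0.6174 -0.031   0.015 ] diam [67. 69.]
pad [311. 177.] depth pt [0.619 0.059 0.014] plane [0.619  0.0586 0.015 ] diam [66. 69.]
pad [451. 175.] depth pt [ 0.626 -0.198  0.013] plane [ 0.6252 -0.1978  0.015 ] diam [66. 70.]
scene
pad [228. 370.] depth pt [ 0.652 -0.307  0.04 ] plane [ 0.6379 -0.3034  0.015 ] diam [27. 72.]
pad [273. 338.] depth pt [ 0.627 -0.197  0.013] plane [ 0.6281 -0.1978  0.015 ] diam [58. 68.]
pad [306. 315.] depth pt [ 0.618 -0.113  0.013] plane [ 0.6198 -0.114   0.015 ] diam [57. 68.]
pad [339. 296.] depth pt [ 0.619 -0.03   0.013] plane [ 0.6204 -0.0306  0.015 ] diam [55. 68.]
pad [374. 276.] depth pt [0.621 0.06  0.013] plane [0.622  0.0593 0.015 ] diam [53. 67.]
anvil [0.621 0.154 0.067]
jar [0.456 0.306 0.062]
block [0.463 0.062 0.048]
stand [ 0.628 -0.304  0.039]
```

Units first: shifts go in shares of 0.8 m and turns go in shares of pi rad. So -0.355 m is -0.4438, -0.2696 m is -0.337, 1.237 rad is 0.3937.

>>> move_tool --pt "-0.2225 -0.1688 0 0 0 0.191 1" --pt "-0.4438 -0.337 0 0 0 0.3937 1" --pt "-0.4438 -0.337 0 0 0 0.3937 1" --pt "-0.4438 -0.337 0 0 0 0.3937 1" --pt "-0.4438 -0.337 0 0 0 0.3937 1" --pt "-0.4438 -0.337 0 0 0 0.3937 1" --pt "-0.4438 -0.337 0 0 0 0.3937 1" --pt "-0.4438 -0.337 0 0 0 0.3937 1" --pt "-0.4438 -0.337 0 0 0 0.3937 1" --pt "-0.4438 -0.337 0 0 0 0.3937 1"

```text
refused: rows: the value is not of type 'object' (schema: type "object"). Nothing was moved.
```

I used the wrong layout. The manual says an object with the rows under "increments"; once more.

>>> move_tool --rows '{"increments":[[-0.2225, -0.1688, 0, 0, 0, 0.191, 1], [-0.4438, -0.337, 0, 0, 0, 0.3937, 1], [-0.4438, -0.337, 0, 0, 0, 0.3937, 1], [-0.4438, -0.337, 0, 0, 0, 0.3937, 1], [-0.4438, -0.337, 0, 0, 0, 0.3937, 1], [-0.4438, -0.337, 0, 0, 0, 0.3937, 1], [-0.4438, -0.337, 0, 0, 0, 0.3937, 1], [-0.4438, -0.337, 0, 0, 0, 0.3937, 1], [-0.4438, -0.337, 0, 0, 0, 0.3937, 1], [-0.4438, -0.337, 0, 0, 0, 0.3937, 1]]}'

```text
time_s: 1.35
eef_pos: [0.4345, 0.1734, 0.195]
eef_rot: [-0.0, 0.706, 0.708, -0.0]
wrist_force: [-0.5, -0.3, -0.1]
opening: 1.0
grasp_force: 0.0
```

>>> move_tool --rows '{"increments":[[0, 0, 0, 0, 0, 0, 1]]}'

```text
time_s: 1.48
eef_pos: [0.4347, 0.1735, 0.1952]
eef_rot: [-0.0, 0.706, 0.708, -0.0]
wrist_force: [-0.3, 0.1, 0.6]
opening: 0.996
grasp_force: 0.0
```

```bash
python3 - <<'E'
from h import *
P=optics.camera_params('wrist');o=get_obs();print(o['eef_pos'],o['eef_rot'],P['fovy'],P['cx'],P['cy'])
im,d=optics.camera('wrist');cv2.imwrite('pics/w1.png',im);np.save('pics/w1.npy',d)
hsv=cv2.cvtColor(im,cv2.COLOR_BGR2HSV)
for e in blobs(hsv[...,2]<22,400):
    (u,v),ax,_=e
    if 0<=u<640 and 0<=v<480: 
        dd=d[int(v),int(u)];print(np.round([u,v]),bydepth('wrist',(u,v),dd,P).round(4),onplane('wrist',(u,v),.1,P).round(4),np.round(ax))
E
```

```text
[0.43467822 0.17350542 0.19523806] [-1.28377105e-04  7.06164750e-01  7.08047546e-01 -4.91961491e-05] 60.41660478713412 315.4385478920586 241.29276010425292
[619. 433.] [0.4963 0.183  0.3036] [0.6775 0.0059 0.1   ] [ 40. 102.]
[ 18. 429.] [0.3738 0.1829 0.3026] [0.1992 0.0087 0.1   ] [28. 95.]
[461. 361.] [0.4776 0.1756 0.2659] [0.5444 0.0704 0.1   ] [ 42. 102.]
[192. 364.] [0.3921 0.1633 0.2487] [0.3415 0.0673 0.1   ] [ 91. 106.]
[169. 265.] [0.3322 0.1466 0.0997] [0.3323 0.1467 0.1   ] [63. 71.]
[315. 231.] [0.4346 0.1718 0.0999] [0.4346 0.1718 0.1   ] [68. 70.]
[124. 129.] [0.3114 0.2387 0.0981] [0.3123 0.2387 0.1   ] [72. 83.]
```

In the tool's units: 0.145 m is 0.1813, -0.0015 m is -0.0019.

>>> move_tool --rows '{"increments":[[-0.0019, 0, 0.05, 0, 0, 0, 1], [-0.0019, 0, 0.1, 0, 0, 0, 1], [-0.0019, 0, 0.1375, 0, 0, 0, 1], [-0.0019, 0, 0.1625, 0, 0, 0, 1], [-0.0019, 0, 0.1813, 0, 0, 0, 1], [-0.0019, 0, 0.1813, 0, 0, 0, 0.8], [-0.0019, 0, 0.1813, 0, 0, 0, 0], [-0.0019, 0, 0.1813, 0, 0, 0, 0], [-0.0019, 0, 0.1813, 0, 0, 0, 0], [-0.0019, 0, 0.1813, 0, 0, 0, 0]]}'

```text
time_s: 2.78
eef_pos: [0.4359, 0.171, 0.0515]
eef_rot: [0.0, 0.707, 0.707, 0.0]
wrist_force: [-3.7, -1.1, 6.1]
opening: 0.639
grasp_force: 63.1
```

>>> move_tool --rows '{"increments":[[0, 0, 0, 0, 0, 0, 0], [0, 0, 0, 0, 0, 0, 0], [0, 0, -0.0063, 0, 0, 0, 0], [0, 0, -0.0188, 0, 0, 0, 0], [0, 0, -0.0375, 0, 0, 0, 0], [0, 0, -0.0625, 0, 0, 0, 0], [0, 0, -0.0875, 0, 0, 0, 0], [0, 0, -0.1063, 0, 0, 0, 0], [0, 0, -0.1125, 0, 0, 0, 0], [0, 0, -0.1125, 0, 0, 0, 0]]}'

```text
time_s: 4.03
eef_pos: [0.4355, 0.1708, 0.1404]
eef_rot: [0.0, 0.707, 0.707, 0.0]
wrist_force: [-0.7, -0.8, -3.8]
opening: 0.634
grasp_force: 64.0
```

In the tool's units: 0.185 m is 0.2313, -0.112 m is -0.14.

>>> move_tool --rows '{"increments":[[-0.0075, 0.0125, 0, 0, 0, 0, 0], [-0.025, 0.0413, 0, 0, 0, 0, 0], [-0.045, 0.075, 0, 0, 0, 0, 0], [-0.0663, 0.11, 0, 0, 0, 0, 0], [-0.0875, 0.145, 0, 0, 0, 0, 0], [-0.1075, 0.1788, 0, 0, 0, 0, 0], [-0.1238, 0.2063, 0, 0, 0, 0, 0], [-0.135, 0.225, 0, 0, 0, 0, 0], [-0.14, 0.2313, 0, 0, 0, 0, 0], [-0.14, 0.2313, 0, 0, 0, 0, 0]]}'

```text
time_s: 5.28
eef_pos: [0.6201, 0.0584, 0.1393]
eef_rot: [-0.001, 0.707, 0.707, -0.001]
wrist_force: [-0.3, -0.4, -4.0]
opening: 0.633
grasp_force: 64.3
```

>>> move_tool --rows '{"increments":[[0, 0, 0.0125, 0, 0, 0, 0], [0, 0, 0.0375, 0, 0, 0, 0], [0, 0, 0.0625, 0, 0, 0, 0], [0, 0, 0.0775, 0, 0, 0, 0], [0, 0, 0.0863, 0, 0, 0, 0], [0, 0, 0.09, 0, 0, 0, 0], [0, 0, 0.09, 0, 0, 0, 0]]}'

```text
time_s: 6.15
eef_pos: [0.6208, 0.0587, 0.0686]
eef_rot: [0.0, 0.707, 0.707, 0.0]
wrist_force: [0.8, 1.0, -3.3]
opening: 0.633
grasp_force: 64.3
```

In the tool's units: 0.002 m is 0.0025, 0.001 m is 0.0013.

>>> move_tool --rows '{"increments":[[0, 0, 0.0013, 0, 0, 0, 0], [0, 0, 0.0025, 0, 0, 0, 0], [0, 0, 0.0025, 0, 0, 0, 0]]}'

```text
time_s: 6.52
eef_pos: [0.6208, 0.0587, 0.0667]
eef_rot: [0.0, 0.707, 0.707, 0.0]
wrist_force: [-0.8, -1.0, -3.3]
opening: 0.638
grasp_force: 64.6
```

In the tool's units: 0.0015 m is 0.0019, 0.001 m is 0.0013.

>>> move_tool --rows '{"increments":[[0, 0, 0.0013, 0, 0, 0, 0], [0, 0, 0.0019, 0, 0, 0, 0], [0, 0, 0.0019, 0, 0, 0, 0]]}'

```text
time_s: 6.9
eef_pos: [0.6209, 0.0587, 0.0665]
eef_rot: [0.0, 0.707, 0.707, 0.0]
wrist_force: [-4.6, 0.4, 7.0]
opening: 0.634
grasp_force: 65.4
```

In the tool's units: -0.13 m is -0.1625, -0.09 m is -0.1125.

>>> move_tool --rows '{"increments":[[0, 0, 0, 0, 0, 0, 0.7], [0, 0, 0, 0, 0, 0, 0.85], [0, 0, 0, 0, 0, 0, 1], [0, 0, 0, 0, 0, 0, 1], [0, 0, 0, 0, 0, 0, 1], [0, 0, -0.025, 0, 0, 0, 1], [0, 0, -0.0625, 0, 0, 0, 1], [0, 0, -0.1125, 0, 0, 0, 1], [0, 0, -0.1625, 0, 0, 0, 1], [0, 0, -0.1625, 0, 0, 0, 1]]}'

```text
time_s: 8.15
eef_pos: [0.6236, 0.0585, 0.2011]
eef_rot: [0.004, 0.707, 0.707, 0.003]
wrist_force: [1.2, -0.6, -0.4]
opening: 0.996
grasp_force: 0.0
```

>>> move_tool --rows '{"increments":[[-0.05, -0.04, 0, 0, 0, 0, 1], [-0.1, -0.08, 0, 0, 0, 0, 1], [-0.15, -0.12, 0, 0, 0, 0, 1], [-0.2, -0.16, 0, 0, 0, 0, 1], [-0.25, -0.2, 0, 0, 0, 0, 1], [-0.2875, -0.2319, 0, 0, 0, 0, 1], [-0.2875, -0.2319, 0, 0, 0, 0, 1], [-0.2875, -0.2319, 0, 0, 0, 0, 1]]}'

```text
time_s: 9.15
eef_pos: [0.4351, -0.171, 0.195]
eef_rot: [0.0, 0.707, 0.707, 0.0]
wrist_force: [1.0, -0.2, 0.1]
opening: 1.0
grasp_force: 0.0
```

```bash
python3 - <<'E'
from h import *
P=optics.camera_params('wrist');o=get_obs();print(o['eef_pos'])
im,d=optics.camera('wrist');cv2.imwrite('pics/w2.png',im)
t,_=optics.camera('top');cv2.imwrite('pics/t2.png',t)
hsv=cv2.cvtColor(im,cv2.COLOR_BGR2HSV)
for e in blobs(hsv[...,2]<22,400):
    (u,v),ax,_=e
    if 0<=u<640 and 0<=v<480:
        p=bydepth('wrist',(u,v),d[int(v),int(u)],P)
        if p[2]<.11: print(p.round(4),np.round(ax))
hsv=cv2.cvtColor(t,cv2.COLOR_BGR2HSV)
for e in blobs(hsv[...,2]<22,150):
    (u,v),ax,_=e
    if 20<max(ax)<60 and min(ax)>12: print('top z=.115',np.round([u,v]),onplane('top',(u,v),.115).round(4))
E
```

```text
[ 0.43508065 -0.17104812  0.19495216]
[ 0.4643 -0.295   0.0534] [32. 37.]
[ 0.4357 -0.1721  0.0836] [58. 60.]
[ 0.4424 -0.0719  0.0687] [55. 59.]
top z=.115 [189. 348.] [0.3128 0.2335 0.115 ]
top z=.115 [248. 336.] [0.3322 0.1438 0.115 ]
top z=.115 [308. 326.] [0.3495 0.0512 0.115 ]
top z=.115 [447. 273.] [ 0.4343 -0.1609  0.115 ]
top z=.115 [158. 193.] [0.5571 0.3015 0.115 ]
```

In the tool's units: 0.15 m is 0.1875, -0.001 m is -0.0013.

>>> move_tool --rows '{"increments":[[-0.0013, 0, 0.05, 0, 0, 0, 1], [-0.0013, 0, 0.1, 0, 0, 0, 1], [-0.0013, 0, 0.1438, 0, 0, 0, 1], [-0.0013, 0, 0.1688, 0, 0, 0, 1], [-0.0013, 0, 0.1875, 0, 0, 0, 1], [-0.0013, 0, 0.1875, 0, 0, 0, 0.8], [-0.0013, 0, 0.1875, 0, 0, 0, 0], [-0.0013, 0, 0.1875, 0, 0, 0, 0], [-0.0013, 0, 0.1875, 0, 0, 0, 0], [-0.0013, 0, 0.1875, 0, 0, 0, 0]]}'

```text
time_s: 10.5
eef_pos: [0.4406, -0.1798, 0.0572]
eef_rot: [0.008, 0.706, 0.708, -0.002]
wrist_force: [-16.7, 1.0, 80.7]
opening: 0.004
grasp_force: 41.6
```

>>> move_tool --rows '{"increments":[[0, 0, 0, 0, 0, 0, 0], [0, 0, 0, 0, 0, 0, 0], [0, 0, -0.0063, 0, 0, 0, 0], [0, 0, -0.0188, 0, 0, 0, 0], [0, 0, -0.0375, 0, 0, 0, 0], [0, 0, -0.0625, 0, 0, 0, 0], [0, 0, -0.0875, 0, 0, 0, 0], [0, 0, -0.1063, 0, 0, 0, 0], [0, 0, -0.1125, 0, 0, 0, 0], [0, 0, -0.1125, 0, 0, 0, 0]]}'

```text
time_s: 11.75
eef_pos: [0.4349, -0.1722, 0.1348]
eef_rot: [0.0, 0.707, 0.707, -0.0]
wrist_force: [0.7, 0.2, 0.1]
opening: 0.001
grasp_force: 0.0
```

View pics/t2.png

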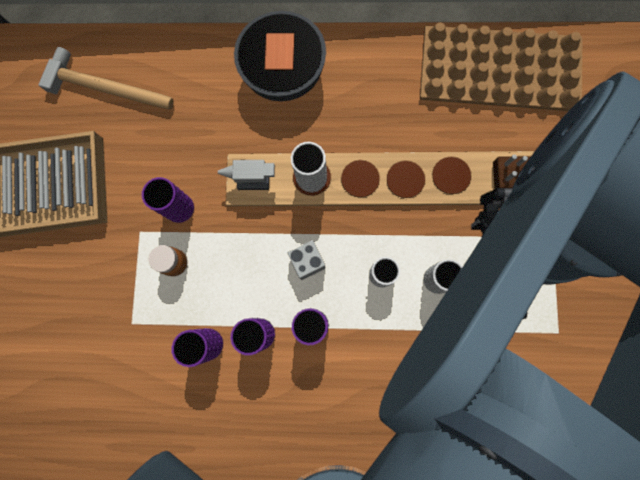

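The top picture shows beaker_100 on its pad at (309,160), upright. The grasp of beaker_85 closed on nothing and pressed hard, so I'm looking again.

```bash
python3 - <<'E'
from h import *
P=optics.camera_params('wrist');o=get_obs();print(o['eef_pos'])
im,d=optics.camera('wrist');s,_=optics.camera('scene')
cv2.imwrite('pics/c3.png',np.hstack([cv2.resize(im,(400,300)),cv2.resize(s[120:420,120:520],(400,300))]))
hsv=cv2.cvtColor(im,cv2.COLOR_BGR2HSV)
for e in blobs(hsv[...,2]<22,400):
    (u,v),ax,_=e
    if 0<=u<640 and 0<=v<480:
        p=bydepth('wrist',(u,v),d[int(v),int(u)],P)
        if p[2]<.11: print(np.round([u,v]),p.round(4),np.round(ax))
E
```

```text
[ 0.43490579 -0.17221988  0.13476668]
[316. 247.] [ 0.4355 -0.1721  0.0834] [72. 75.]
[337.  86.] [ 0.4469 -0.0829  0.068 ] [28. 54.]
```

View pics/c3.png

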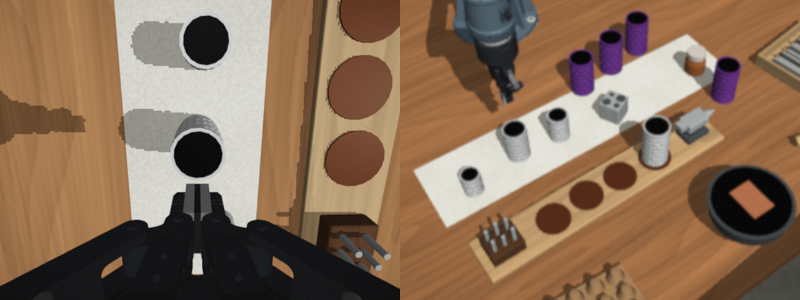

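```bash
python3 - <<'E'
from h import *
o=get_obs();p=o['eef_pos'];print(p,o['q'],o['opening'])
for n in('wrist','scene'):
    P=optics.camera_params(n);V=np.array(P['view']);f=240/np.tan(np.radians(P['fovy'])/2)
    for z in(0,.019,.05):
        c=V@[p[0],p[1],p[2]+z,1];print(n,P['cx']+f*c[0]/-c[2],P['cy']-f*c[1]/-c[2],-c[2])
    im,d=optics.camera(n)
    cv2.imwrite(f'pics/{n}4.png',im);np.save(f'pics/{n}4.npy',d)
    if n=='wrist':
        for v in range(260,480,20): print(v,[bydepth(n,(u,v),d[v,u],P).round(3).tolist() if d[v,u]>0 else 0 for u in(300,316,332)])
E
```

```text
[ 0.43449517 -0.1719105   0.13407715] [-6.31625101e-01  4.65375290e-03  1.92914510e+00  2.14669713e-05
  1.20914315e+00 -6.31612354e-01] -0.0015934353491051938
wrist 315.4133680084497 279.48599130063434 0.19028061771707683
wrist 315.37253679139474 296.1959620096018 0.17202971339875325
wrist 315.28342466083626 332.6646543200861 0.14225192214254107
260 [[0.425, -0.179, 0.084], [0.435, -0.179, 0.085], [0.444, -0.179, 0.084]]
280 [[0.425, -0.192, 0.084], [0.435, -0.192, 0.083], [0.444, -0.192, 0.083]]
300 [[0.429, -0.162, 0.179], [0.435, -0.162, 0.179], [0.44, -0.162, 0.179]]
320 [[0.43, -0.162, 0.195], [0.435, -0.162, 0.194], [0.44, -0.162, 0.194]]
340 [[0.43, -0.162, 0.206], [0.435, -0.162, 0.206], [0.439, -0.162, 0.206]]
360 [[0.431, -0.161, 0.219], [0.435, -0.168, 0.207], [0.439, -0.161, 0.218]]
380 [[0.431, -0.161, 0.227], [0.435, -0.175, 0.207], [0.439, -0.161, 0.227]]
400 [[0.431, -0.163, 0.231], [0.435, -0.182, 0.207], [0.438, -0.162, 0.233]]
420 [[0.43, -0.179, 0.219], [0.435, -0.361, -0.001], [0.438, -0.167, 0.233]]
440 [[0.432, -0.162, 0.245], [0.435, -0.163, 0.244], [0.438, -0.163, 0.244]]
460 [[0.432, -0.163, 0.249], [0.435, -0.162, 0.25], [0.438, -0.162, 0.25]]
scene 229.24625249761036 232.9181227310516 1.1904363955362813
scene 227.94614480235361 226.63290121821774 1.176099057240123
scene 225.7554854297105 216.04240977934586 1.1527065579148124
```

View pics/wrist4.png

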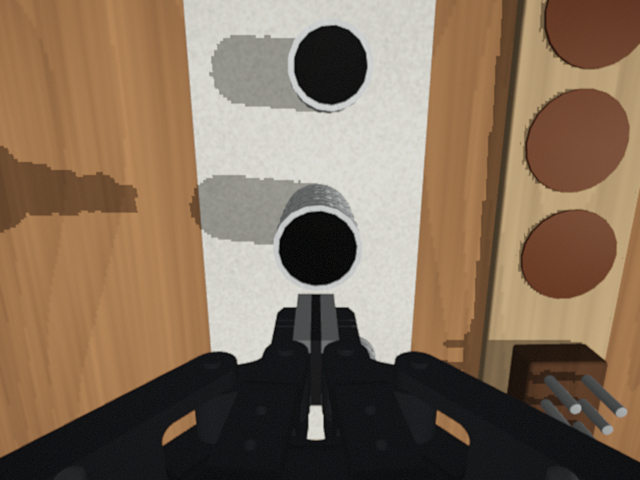

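In the tool's units: -0.06 m is -0.075.

```bash
python3 - <<'E'
import cv2,numpy as np
a=cv2.imread('pics/w1.png');b=cv2.imread('pics/w2.png')
cv2.imwrite('pics/c5.png',np.hstack([cv2.resize(a,(400,300)),cv2.resize(b,(400,300))]))
E
```

>>> move_tool --rows '{"increments":[[0, 0, -0.075, 0, 0, 0, 1], [0, 0, -0.075, 0, 0, 0, 1], [0, 0, -0.075, 0, 0, 0, 1], [0, 0, -0.075, 0, 0, 0, 1], [0, 0, -0.075, 0, 0, 0, 1], [0, 0, -0.075, 0, 0, 0, 1]]}'

```text
time_s: 12.7
eef_pos: [0.4347, -0.1721, 0.1942]
eef_rot: [-0.001, 0.707, 0.707, -0.0]
wrist_force: [0.7, -0.5, -0.3]
opening: 1.002
grasp_force: 0.0
```

```bash
python3 - <<'E'
from h import *
o=get_obs();print(o['eef_pos'],o['opening']);P=optics.camera_params('wrist')
im,d=optics.camera('wrist');cv2.imwrite('pics/w6.png',im)
m=(d>0)&(d<.19);vs,us=np.where(m)
pts=np.array([bydepth('wrist',(u,v),d[v,u],P) for u,v in zip(us[::50],vs[::50])])
print('lowest near pts',pts[np.argsort(pts[:,2])[:12]].round(3).tolist())
d0=np.load('pics/w1.npy');print('w1 min z rel to tcp: ')
vs,us=np.where((d0>0)&(d0<.19));k=o['eef_pos']
from types import SimpleNamespace
q=np.array([bydepth('wrist',(u,v),d0[v,u],P) for u,v in zip(us[::50],vs[::50])])-k
print(q[np.argsort(q[:,2])[:5]].round(3).tolist(), (pts-k)[np.argsort(pts[:,2])[:5]].round(3).tolist())
E
```

```text
[ 0.43465892 -0.17206431  0.19417786] 1.001891245911576
lowest near pts [[0.392, -0.169, 0.243], [0.477, -0.179, 0.244], [0.392, -0.166, 0.244], [0.478, -0.17, 0.245], [0.392, -0.181, 0.245], [0.478, -0.17, 0.245], [0.392, -0.17, 0.247], [0.477, -0.178, 0.247], [0.478, -0.18, 0.247], [0.392, -0.177, 0.247], [0.386, -0.162, 0.247], [0.477, -0.175, 0.247]]
w1 min z rel to tcp: 
[[0.043, -0.0, 0.049], [0.043, 0.006, 0.049], [-0.043, 0.002, 0.049], [-0.043, -0.007, 0.05], [0.043, 0.004, 0.05]] [[-0.043, 0.003, 0.048], [0.043, -0.007, 0.05], [-0.042, 0.006, 0.05], [0.043, 0.002, 0.05], [-0.043, -0.009, 0.051]]
```

View pics/c5.png

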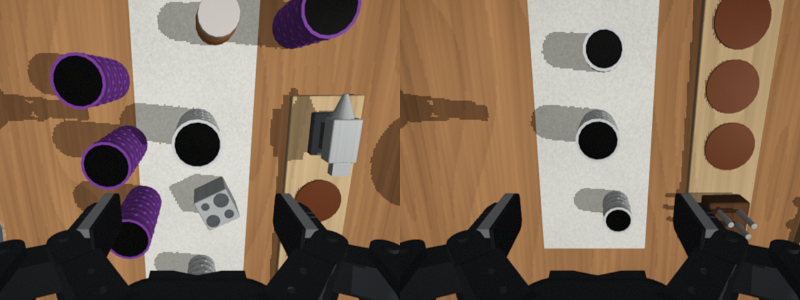

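The wrist depth shows that the real fingertips sit about 40–50 mm above the reported TCP. It was consistent in both earlier views too. This explains the miss: the fingers shut just above the rim of beaker_85. The beaker still stands at (0.4355,-0.172), so I'll grip lower.

In the tool's units: 0.189 m is 0.2363, 0.175 m is 0.2188.

>>> move_tool --rows '{"increments":[[0, 0.0013, 0.05, 0, 0, 0, 1], [0, 0.0013, 0.1, 0, 0, 0, 1], [0, 0.0013, 0.15, 0, 0, 0, 1], [0, 0.0013, 0.1938, 0, 0, 0, 1], [0, 0.0013, 0.2188, 0, 0, 0, 1], [0, 0.0013, 0.2363, 0, 0, 0, 1], [0, 0.0013, 0.2363, 0, 0, 0, 1]]}'

```text
time_s: 13.62
eef_pos: [0.4354, -0.1719, 0.0051]
eef_rot: [-0.001, 0.707, 0.707, -0.0]
wrist_force: [0.2, -0.0, -0.2]
opening: 1.0
grasp_force: 0.0
```

>>> move_tool --rows '{"increments":[[0, 0, 0, 0, 0, 0, 0.7], [0, 0, 0, 0, 0, 0, 0], [0, 0, 0, 0, 0, 0, 0], [0, 0, 0, 0, 0, 0, 0], [0, 0, 0, 0, 0, 0, 0], [0, 0, 0, 0, 0, 0, 0]]}'

```text
time_s: 14.38
eef_pos: [0.4366, -0.1728, 0.0069]
eef_rot: [0.001, 0.707, 0.707, 0.0]
wrist_force: [-2.2, -0.0, 6.7]
opening: 0.596
grasp_force: 61.7
```

In the tool's units: -0.07 m is -0.0875, -0.015 m is -0.0188.

>>> move_tool --rows '{"increments":[[0, 0, -0.0063, 0, 0, 0, 0], [0, 0, -0.0188, 0, 0, 0, 0], [0, 0, -0.0375, 0, 0, 0, 0], [0, 0, -0.06, 0, 0, 0, 0], [0, 0, -0.0775, 0, 0, 0, 0], [0, 0, -0.0875, 0, 0, 0, 0], [0, 0, -0.0875, 0, 0, 0, 0]]}'

```text
time_s: 15.25
eef_pos: [0.4364, -0.1725, 0.0765]
eef_rot: [0.001, 0.707, 0.707, 0.0]
wrist_force: [-0.8, 0.6, -2.9]
opening: 0.596
grasp_force: 62.7
```

>>> move_tool --rows '{"increments":[[0.01, 0.0125, 0, 0, 0, 0, 0], [0.0313, 0.04, 0, 0, 0, 0, 0], [0.0575, 0.075, 0, 0, 0, 0, 0], [0.0838, 0.1088, 0, 0, 0, 0, 0], [0.11, 0.1425, 0, 0, 0, 0, 0], [0.1363, 0.1763, 0, 0, 0, 0, 0], [0.1575, 0.2038, 0, 0, 0, 0, 0], [0.1713, 0.2225, 0, 0, 0, 0, 0], [0.1763, 0.2288, 0, 0, 0, 0, 0], [0.1763, 0.2288, 0, 0, 0, 0, 0]]}'

```text
time_s: 16.5
eef_pos: [0.6185, -0.0307, 0.0749]
eef_rot: [-0.001, 0.707, 0.707, -0.0]
wrist_force: [0.4, -0.1, -3.2]
opening: 0.597
grasp_force: 63.0
```

>>> move_tool --rows '{"increments":[[0, 0, 0.0125, 0, 0, 0, 0], [0, 0, 0.0325, 0, 0, 0, 0], [0, 0, 0.05, 0, 0, 0, 0], [0, 0, 0.06, 0, 0, 0, 0], [0, 0, 0.065, 0, 0, 0, 0], [0, 0, 0.0669, 0, 0, 0, 0], [0, 0, 0.0669, 0, 0, 0, 0]]}'

```text
time_s: 17.38
eef_pos: [0.6193, -0.0313, 0.0226]
eef_rot: [0.0, 0.707, 0.707, 0.0]
wrist_force: [-0.0, -0.3, -2.3]
opening: 0.595
grasp_force: 63.0
```

In the tool's units: 0.0018 m is 0.0023, 0.001 m is 0.0013.

>>> move_tool --rows '{"increments":[[0, 0, 0.0013, 0, 0, 0, 0], [0, 0, 0.0023, 0, 0, 0, 0], [0, 0, 0.0023, 0, 0, 0, 0]]}'

```text
time_s: 17.75
eef_pos: [0.6195, -0.0314, 0.022]
eef_rot: [0.001, 0.707, 0.707, 0.0]
wrist_force: [-3.6, 0.6, 5.4]
opening: 0.597
grasp_force: 63.6
```

In the tool's units: -0.15 m is -0.1875, -0.12 m is -0.15.

>>> move_tool --rows '{"increments":[[0, 0, 0, 0, 0, 0, 0.65], [0, 0, 0, 0, 0, 0, 0.8], [0, 0, 0, 0, 0, 0, 1], [0, 0, 0, 0, 0, 0, 1], [0, 0, 0, 0, 0, 0, 1], [0, 0, -0.0375, 0, 0, 0, 1], [0, 0, -0.0875, 0, 0, 0, 1], [0, 0, -0.15, 0, 0, 0, 1], [0, 0, -0.1875, 0, 0, 0, 1], [0, 0, -0.1875, 0, 0, 0, 1]]}'

```text
time_s: 19.0
eef_pos: [0.6211, -0.0317, 0.1739]
eef_rot: [0.003, 0.707, 0.707, 0.002]
wrist_force: [0.2, -0.7, -0.4]
opening: 0.998
grasp_force: 0.0
```

>>> move_tool --rows '{"increments":[[-0.01, -0.0438, 0, 0, 0, 0, 1], [-0.0213, -0.0938, 0, 0, 0, 0, 1], [-0.0325, -0.1438, 0, 0, 0, 0, 1], [-0.0438, -0.1938, 0, 0, 0, 0, 1], [-0.0506, -0.2213, 0, 0, 0, 0, 1], [-0.0506, -0.2213, 0, 0, 0, 0, 1], [-0.0506, -0.2213, 0, 0, 0, 0, 1]]}'

```text
time_s: 19.88
eef_pos: [0.4423, -0.0716, 0.17]
eef_rot: [-0.0, 0.707, 0.707, 0.0]
wrist_force: [-0.0, -0.4, 0.4]
opening: 1.002
grasp_force: 0.0
```

```bash
python3 - <<'E'
from h import *
P=optics.camera_params('wrist');o=get_obs();print(o['eef_pos'])
im,d=optics.camera('wrist')
t,dt=optics.camera('top');cv2.imwrite('pics/t7.png',t)
for n,im,d in(('wrist',im,d),('top',t,dt)):
  hsv=cv2.cvtColor(im,cv2.COLOR_BGR2HSV)
  for e in blobs(hsv[...,2]<22,150):
    (u,v),ax,_=e
    if 0<=u<640 and 0<=v<480 and max(ax)<100:
        p=bydepth(n,(u,v),d[int(v),int(u)],P if n=='wrist' else None)
        if p[2]<.12 and p[0]>.36: print(n,p.round(4),np.round(ax))
E
```

```text
[ 0.44232365 -0.07164029  0.16997615]
wrist [ 0.4425 -0.072   0.0689] [53. 55.]
wrist [0.602  0.0538 0.1129] [23. 35.]
top [0.5615 0.3086 0.0981] [26. 28.]
```

In the tool's units: 0.178 m is 0.2225, 0.04 m is 0.05.

>>> move_tool --rows '{"increments":[[0, 0, 0.05, 0, 0, 0, 1], [0, 0, 0.1, 0, 0, 0, 1], [0, 0, 0.15, 0, 0, 0, 1], [0, 0, 0.1875, 0, 0, 0, 1], [0, 0, 0.21, 0, 0, 0, 1], [0, 0, 0.2225, 0, 0, 0, 1], [0, 0, 0.2225, 0, 0, 0, 1]]}'

```text
time_s: 20.85
eef_pos: [0.4418, -0.0715, -0.0081]
eef_rot: [-0.001, 0.707, 0.707, -0.0]
wrist_force: [0.1, -0.5, -0.2]
opening: 0.998
grasp_force: 0.0
```

>>> move_tool --rows '{"increments":[[0, 0, 0, 0, 0, 0, 0.7], [0, 0, 0, 0, 0, 0, 0], [0, 0, 0, 0, 0, 0, 0], [0, 0, 0, 0, 0, 0, 0], [0, 0, 0, 0, 0, 0, 0], [0, 0, 0, 0, 0, 0, 0], [0, 0, 0, 0, 0, 0, 0]]}'

```text
time_s: 21.72
eef_pos: [0.4426, -0.0721, -0.0065]
eef_rot: [0.001, 0.707, 0.707, 0.0]
wrist_force: [-2.5, 1.0, 4.9]
opening: 0.537
grasp_force: 60.9
```

>>> move_tool --rows '{"increments":[[0, 0, -0.0063, 0, 0, 0, 0], [0, 0, -0.0188, 0, 0, 0, 0], [0, 0, -0.0375, 0, 0, 0, 0], [0, 0, -0.06, 0, 0, 0, 0], [0, 0, -0.0775, 0, 0, 0, 0], [0, 0, -0.0875, 0, 0, 0, 0], [0, 0, -0.0875, 0, 0, 0, 0]]}'

```text
time_s: 22.6
eef_pos: [0.4424, -0.072, 0.0632]
eef_rot: [0.001, 0.707, 0.707, 0.0]
wrist_force: [-0.9, -0.5, -3.0]
opening: 0.537
grasp_force: 61.7
```

In the tool's units: 0.1765 m is 0.2206, -0.042 m is -0.0525.

>>> move_tool --rows '{"increments":[[-0.0038, 0.0125, 0, 0, 0, 0, 0], [-0.01, 0.04, 0, 0, 0, 0, 0], [-0.0175, 0.075, 0, 0, 0, 0, 0], [-0.0263, 0.11, 0, 0, 0, 0, 0], [-0.035, 0.145, 0, 0, 0, 0, 0], [-0.0425, 0.1775, 0, 0, 0, 0, 0], [-0.0488, 0.2025, 0, 0, 0, 0, 0], [-0.0525, 0.2163, 0, 0, 0, 0, 0], [-0.0525, 0.2206, 0, 0, 0, 0, 0], [-0.0525, 0.2206, 0, 0, 0, 0, 0]]}'

```text
time_s: 23.85
eef_pos: [0.6179, -0.1135, 0.062]
eef_rot: [-0.001, 0.707, 0.707, -0.0]
wrist_force: [0.2, -0.2, -1.9]
opening: 0.539
grasp_force: 61.9
```

>>> move_tool --rows '{"increments":[[0, 0, 0.0125, 0, 0, 0, 0], [0, 0, 0.0325, 0, 0, 0, 0], [0, 0, 0.05, 0, 0, 0, 0], [0, 0, 0.06, 0, 0, 0, 0], [0, 0, 0.065, 0, 0, 0, 0], [0, 0, 0.0669, 0, 0, 0, 0], [0, 0, 0.0681, 0, 0, 0, 0], [0, 0, 0.0694, 0, 0, 0, 0], [0, 0, 0.0694, 0, 0, 0, 0]]}'

```text
time_s: 24.98
eef_pos: [0.6188, -0.1139, 0.0086]
eef_rot: [0.0, 0.707, 0.707, 0.0]
wrist_force: [-5.1, 1.5, 6.0]
opening: 0.539
grasp_force: 62.2
```

In the tool's units: -0.16 m is -0.2, -0.12 m is -0.15.

>>> move_tool --rows '{"increments":[[0, 0, 0, 0, 0, 0, 0.6], [0, 0, 0, 0, 0, 0, 0.8], [0, 0, 0, 0, 0, 0, 1], [0, 0, 0, 0, 0, 0, 1], [0, 0, 0, 0, 0, 0, 1], [0, 0, -0.0375, 0, 0, 0, 1], [0, 0, -0.0875, 0, 0, 0, 1], [0, 0, -0.15, 0, 0, 0, 1], [0, 0, -0.2, 0, 0, 0, 1], [0, 0, -0.2, 0, 0, 0, 1]]}'

```text
time_s: 26.22
eef_pos: [0.6212, -0.1147, 0.1718]
eef_rot: [0.004, 0.707, 0.707, 0.002]
wrist_force: [0.0, -0.9, -0.3]
opening: 1.0
grasp_force: 0.0
```

>>> move_tool --rows '{"increments":[[-0.0438, -0.0375, 0, 0, 0, 0, 1], [-0.0938, -0.08, 0, 0, 0, 0, 1], [-0.1438, -0.1225, 0, 0, 0, 0, 1], [-0.1938, -0.165, 0, 0, 0, 0, 1], [-0.2263, -0.1931, 0, 0, 0, 0, 1], [-0.2263, -0.1931, 0, 0, 0, 0, 1], [-0.2263, -0.1931, 0, 0, 0, 0, 1]]}'

```text
time_s: 27.1
eef_pos: [0.4638, -0.2941, 0.1662]
eef_rot: [-0.001, 0.707, 0.707, 0.0]
wrist_force: [-0.4, 0.5, -1.0]
opening: 1.003
grasp_force: 0.0
```

```bash
python3 - <<'E'
from h import *
P=optics.camera_params('wrist');o=get_obs();print(o['eef_pos'])
im,d=optics.camera('wrist')
t,dt=optics.camera('top');cv2.imwrite('pics/t8.png',t)
for n,im,d in(('wrist',im,d),('top',t,dt)):
  hsv=cv2.cvtColor(im,cv2.COLOR_BGR2HSV)
  for e in blobs(hsv[...,2]<22,150):
    (u,v),ax,_=e
    if 0<=u<640 and 0<=v<480 and max(ax)<100:
        p=bydepth(n,(u,v),d[int(v),int(u)],P if n=='wrist' else None)
        if p[2]<.13 and p[0]>.36: print(n,p.round(4),np.round(ax))
E
```

```text
[ 0.46383705 -0.2941419   0.16617607]
wrist [ 0.4642 -0.2948  0.0537] [44. 46.]
top [ 0.4638 -0.293   0.0565] [17. 19.]
top [0.5612 0.3083 0.0994] [26. 28.]
```

In the tool's units: 0.184 m is 0.23, 0.174 m is 0.2175.

>>> move_tool --rows '{"increments":[[0, 0, 0.05, 0, 0, 0, 1], [0, 0, 0.1, 0, 0, 0, 1], [0, 0, 0.15, 0, 0, 0, 1], [0, 0, 0.1938, 0, 0, 0, 1], [0, 0, 0.2175, 0, 0, 0, 1], [0, 0, 0.23, 0, 0, 0, 1], [0, 0, 0.23, 0, 0, 0, 1]]}'

```text
time_s: 28.08
eef_pos: [0.4643, -0.2946, -0.0169]
eef_rot: [-0.0, 0.707, 0.707, 0.0]
wrist_force: [0.7, -0.1, 0.2]
opening: 0.999
grasp_force: 0.0
```

>>> move_tool --rows '{"increments":[[0, 0, 0, 0, 0, 0, 0.7], [0, 0, 0, 0, 0, 0, 0], [0, 0, 0, 0, 0, 0, 0], [0, 0, 0, 0, 0, 0, 0], [0, 0, 0, 0, 0, 0, 0], [0, 0, 0, 0, 0, 0, 0], [0, 0, 0, 0, 0, 0, 0]]}'

```text
time_s: 28.95
eef_pos: [0.4646, -0.2955, -0.0158]
eef_rot: [0.001, 0.707, 0.707, -0.0]
wrist_force: [-1.5, -0.1, 6.6]
opening: 0.477
grasp_force: 60.4
```

>>> move_tool --rows '{"increments":[[0, 0, -0.0063, 0, 0, 0, 0], [0, 0, -0.0188, 0, 0, 0, 0], [0, 0, -0.0375, 0, 0, 0, 0], [0, 0, -0.06, 0, 0, 0, 0], [0, 0, -0.0775, 0, 0, 0, 0], [0, 0, -0.0875, 0, 0, 0, 0], [0, 0, -0.0875, 0, 0, 0, 0]]}'

```text
time_s: 29.82
eef_pos: [0.4644, -0.2951, 0.0538]
eef_rot: [0.001, 0.707, 0.707, 0.0]
wrist_force: [-0.0, -0.2, -0.9]
opening: 0.476
grasp_force: 60.6
```

Target (0.6267,-0.198): dx +0.097, dy +0.1625.

In the tool's units: 0.1625 m is 0.2031, 0.097 m is 0.1213.

>>> move_tool --rows '{"increments":[[0.0075, 0.0125, 0, 0, 0, 0, 0], [0.0225, 0.0375, 0, 0, 0, 0, 0], [0.0413, 0.0688, 0, 0, 0, 0, 0], [0.06, 0.1013, 0, 0, 0, 0, 0], [0.0788, 0.1325, 0, 0, 0, 0, 0], [0.0975, 0.1625, 0, 0, 0, 0, 0], [0.1113, 0.1863, 0, 0, 0, 0, 0], [0.12, 0.2, 0, 0, 0, 0, 0], [0.1213, 0.2031, 0, 0, 0, 0, 0], [0.1213, 0.2031, 0, 0, 0, 0, 0]]}'

```text
time_s: 31.08
eef_pos: [0.626, -0.1978, 0.0526]
eef_rot: [-0.0, 0.707, 0.707, -0.0]
wrist_force: [-0.1, -0.8, -0.8]
opening: 0.479
grasp_force: 60.7
```

>>> move_tool --rows '{"increments":[[0, 0, 0.0125, 0, 0, 0, 0], [0, 0, 0.0325, 0, 0, 0, 0], [0, 0, 0.05, 0, 0, 0, 0], [0, 0, 0.06, 0, 0, 0, 0], [0, 0, 0.065, 0, 0, 0, 0], [0, 0, 0.0669, 0, 0, 0, 0], [0, 0, 0.0681, 0, 0, 0, 0], [0, 0, 0.0694, 0, 0, 0, 0], [0, 0, 0.0694, 0, 0, 0, 0]]}'

```text
time_s: 32.2
eef_pos: [0.6267, -0.1978, -0.0008]
eef_rot: [0.0, 0.707, 0.707, -0.0]
wrist_force: [-4.7, 2.1, 8.7]
opening: 0.475
grasp_force: 61.2
```

In the tool's units: -0.17 m is -0.2125, -0.12 m is -0.15.

>>> move_tool --rows '{"increments":[[0, 0, 0, 0, 0, 0, 0.55], [0, 0, 0, 0, 0, 0, 0.8], [0, 0, 0, 0, 0, 0, 1], [0, 0, 0, 0, 0, 0, 1], [0, 0, 0, 0, 0, 0, 1], [0, 0, -0.0375, 0, 0, 0, 1], [0, 0, -0.0875, 0, 0, 0, 1], [0, 0, -0.15, 0, 0, 0, 1], [0, 0, -0.2125, 0, 0, 0, 1], [0, 0, -0.2125, 0, 0, 0, 1]]}'

```text
time_s: 33.45
eef_pos: [0.6297, -0.1993, 0.1737]
eef_rot: [0.005, 0.707, 0.707, 0.002]
wrist_force: [0.4, -0.2, 0.5]
opening: 0.994
grasp_force: 0.0
```

>>> move_tool --rows '{"increments":[[-0.025, -0.05, 0, 0, 0, 0, 1], [-0.055, -0.1, 0, 0, 0, 0, 1], [-0.09, -0.1625, 0, 0, 0, 0, 1], [-0.125, -0.225, 0, 0, 0, 0, 1], [-0.16, -0.2875, 0, 0, 0, 0, 1], [-0.1875, -0.3375, 0, 0, 0, 0, 1], [-0.1875, -0.3375, 0, 0, 0, 0, 1], [-0.1875, -0.3375, 0, 0, 0, 0, 1]]}'

```text
time_s: 34.45
eef_pos: [0.3564, -0.3474, 0.1669]
eef_rot: [-0.0, 0.707, 0.707, 0.0]
wrist_force: [1.2, 0.9, -0.6]
opening: 0.998
grasp_force: 0.0
```

```bash
python3 - <<'E'
from h import *
t,dt=optics.camera('top');s,ds=optics.camera('scene')
cv2.imwrite('pics/c9.png',np.hstack([cv2.resize(t,(400,300)),cv2.resize(s[180:420,160:480],(400,300))]))
hsv=cv2.cvtColor(t,cv2.COLOR_BGR2HSV)
for e in blobs(hsv[...,2]<22,120):
    (u,v),ax,_=e
    if 0<=u<640 and 0<=v<480 and max(ax)<100:
        p=bydepth('top',(u,v),dt[int(v),int(u)])
        if p[2]<.13 and p[0]>.36: print(p.round(4),np.round(ax))
# tops in the scene view from depth: pixels 5 mm near the expected top heights over the pads
V,U=np.mgrid[0:480,0:640];P=optics.camera_params('scene');c,_=ray('scene',(0,0),P)
D=np.array([[ray('scene',(u,v),P)[1] for u in range(200,420)] for v in range(200,400)]);X=c+D*ds[200:400,200:420,None]
for z,y in((.115,.059),(.1,-.031),(.085,-.114),(.07,-.198)):
    k=(abs(X[...,2]-z)<.004)&(abs(X[...,1]-y)<.04)&(abs(X[...,0]-.62)<.04);q=X[k];print('scene',len(q),(q.min(0)+q.max(0))[:2]/2,np.ptp(q,0)[:2])
E
```

```text
[0.5614 0.3086 0.0987] [26. 28.]
[ 0.6257 -0.1964  0.0702] [16. 18.]
[0.8262 0.1768 0.0653] [20. 23.]
scene 459 [0.62101122 0.05914935] [0.05731311 0.05781788]
scene 413 [ 0.61976139 -0.02804181] [0.05490847 0.05219313]
scene 360 [ 0.61979746 -0.11241809] [0.04765766 0.04755264]
scene 320 [ 0.62779863 -0.19610171] [0.04401046 0.04141658]
```

View pics/c9.png

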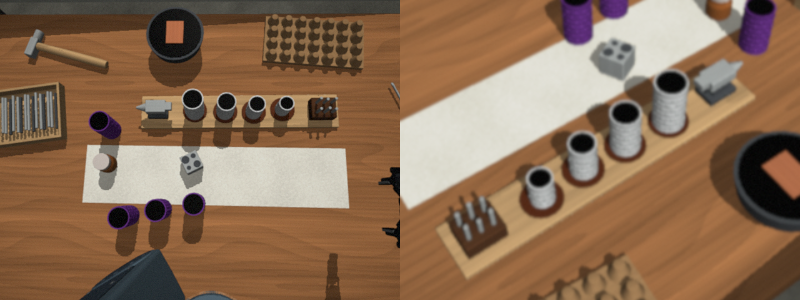

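The picture shows all four beakers upright and centred on their pads, within about 3 mm, descending in height from the anvil. The jar has not been moved and the arm is clear.

```bash
python3 -c "
from bench import workorder
print(workorder.hand_in())"
```

```text
the job is handed in; nothing more can be done
None
```

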